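# Close the centrifuge rotor

## Task

Put the blue rotor lid on the centrifuge rotor so that its bore goes over the centre stud, its two rim notches take the two yellow drive pins, and it lies flat and fully down; set it on gently. Only then spin the lid's red wing nut clockwise, in several grips, until it comes up snug against its stop. Let go, and leave everything else on the bench where it is.

Things in the scene. Friction and masses are not known exactly. Their poses are not given: they have to be found in the camera images.
- lid: Loose dark-blue round rotor lid, 116 mm across, 25 mm thick, about 0.3 kg with its captive wing nut (pick it up by that), lying right way up on a pale blue mat. Origin: centre of its underside; z up. Blind bore in the underside, 13 mm across, 20 mm deep. Two rim notches at its +y and -y; either way round fits (half-turn symmetric).
- lid_notch (a point): The lid's +y notch, at the underside, 54 mm from the lid's axis: 13 mm wide, cut through the rim's full thickness and in to 49 mm from the axis; a short yellow line on the lid's top points to it. The other notch is opposite.
- nut_grip (a point): Grip point of the red wing nut in the lid's centre: on its axis, 55.5 mm above the lid's underside with the nut backed off, 50 mm when snug. The wings form a flat-sided bar 53 mm long (this point's x), 10 mm thick (its y): grip across y. The hub's top is 5 mm above it, the wing tips 11 mm. From 22 mm below it begins a flange 29 mm wide: keep fingertips less than 21 mm below.
- wing_nut (a joint): Turn of the wing nut in the lid, rad: grows clockwise seen from above, 0 fully backed off, 3.4 at the hard stop (snug). Starts between 0 and 0.7; sinks 1.6 mm per rad; stays where it is left. Steady friction 0.06 N m, which is also all that keeps the lid from turning under a held nut. At the stop the notches bear on the drive pins and the torque rises steeply.
- rotor_top (a point): Centre of the flat top face of the aluminium rotor (128 mm across), where the lid's underside comes to rest, 134 mm above the bench. z up; the two yellow drive pins stand at its +y and -y. The rotor is braked and does not turn, but may stand at another angle than the case. Eight lilac tube caps 9 mm high stand 39 mm from the axis; the lid has room for them.
- stud_tip (a point): Tip of the steel centre stud on the rotor's axis: 10 mm thick, 19 mm high above the rotor's top face, its last 5 mm tapered.
- drive_pin (a point): Tip of the yellow drive pin at the rotor's +y, 54 mm from the axis: 8 mm thick, 11 mm high above the top face, its last 4 mm tapered. The other pin is opposite.
- centrifuge: White centrifuge case, 260 x 260 x 140 mm, fixed; the rotor sits in its open round chamber, 180 mm across, rim 140 mm above the bench. Origin under its centre, on the rotor's axis; its front with the green button looks to its -x. Its clear cover is folded open on its -y side, the free edge 267 mm above the bench and 290 mm from the axis.
- tube_rack: Bystander: white rack of lilac-capped tubes, 60 x 160 x 82 mm. Origin under its centre.
- reagent_bottle: Bystander: amber bottle, 64 mm across, 150 mm high. Origin under its centre.
- tip_box: Bystander: blue box with clear lid, 87 x 122 x 64 mm. Origin under its centre.
- scanner: Bystander: grey and navy hand scanner lying down, 155 x 65 x 36 mm. Origin under the middle of its handle.
- waste_cup: Bystander: yellow cup, 70 mm across, 90 mm high. Origin under its centre.
- cap_jar: Bystander: small white jar with green cap, 44 mm across, 55 mm high. Origin under its centre.
- timer: Bystander: flat white timer, 50 x 50 x 18 mm. Origin under its centre.
Things that resemble listed ones, but are neither listed nor needed, are in the scene too. Leave any brown, orange or pink look-alike of the lid alone.

How it is judged:
By the outcome, as a careful person would: the job done as asked, in the order asked, and still so for the second after the job is handed in, with the robot touching nothing.
It also fails if it takes over 69 s, if anything falls off the work surface, if the arm or the gripper's body presses on something with over 40 N, if the wrist force passes 120 N, or if a joint passes its speed limit or range.

## Robot

A 6-joint arm with a two-finger parallel gripper is mounted at the origin on the work surface. World frame = base frame: x ahead of the robot, y to its left, z up, the work surface at z = 0. Lengths are in m, angles in rad, forces in N, time in s.
With the tool pointing down it reaches from about 0.3 to 0.875 m from the base axis. Payload 6.4 kg.
Tool frame: the origin (TCP) lies between the finger pads; the fingertips stand 17 mm ahead of it and the grasp point (between the pads) lies 2 mm behind it (ctrl.tcp_to_tips is the distance from the TCP to the fingertips, in m); x points along the fingers, y is the direction in which the jaws open and shut, and the axes are right-handed (so a half turn about x gives the same grasp; the last joint's range is limited). The gripper opens to 85 mm and grips with 20 to 120 N. Pads are 22 mm wide; open, the fingers measure 114 mm over their backs; the gripper's body (76 mm by 85 mm) begins 54 mm behind the grasp point. The pads swing forward as they close: fully open they stand 13 mm farther back than shut.
Start: joints at [-1.42, 0.181, 1.607, -0, 1.354, -0.206], TCP at [0.201, -0.539, 0.214] pointing down, gripper open.
Joint ranges: [-2.99, 2.99], [-0.89, 2.07], [0.3, 2.58], [-1.14, 4.28], [0, 2.63], [-3.12, 3.12]. Speed limits (rad/s): [2.57, 2.57, 3.01, 3.14, 3.14, 3.14].

## Interface

Orientations are given as a unit quaternion [w, x, y, z].
In Python, from bench import ctrl gives the robot as it stands.
- The arm moves only by the tool send_rows, never from a script. Its argument "series" is text: rows parted by semicolons, each of 5 numbers parted by spaces: the finger opening in cm, from 0 to 8.54, then the shift along the tool's x, y, z in cm, then the turn about the tool's x in degrees. In form: claw x y z yaw; .... A call has 1 to 8 rows; each row is the pose to reach, as a shift and turn from the pose commanded when the call began, along the tool's axes at that moment; what a row does not reach only later rows make up. A row lasts 1/10 s, in which the tool goes at most 50 mm and 8.59 degrees, less where a joint would pass 70% of its speed; a pose out of reach is approached as far as the arm can. A call with a gripper value outside its range is refused whole. The fingers move at their own pace and stop on an object; the grip force is fixed at half the most. Time passes only in rows, so rows that repeat a pose let the fingers close. It gives the time, the measured TCP pose, the force and the opening at its end, in the units of the state.
- ctrl.read_state(): the state, without advancing time (a new reading comes with each control period).
- ctrl.get_image(name): name is "scene" or "top"; returns (picture, depth): 420x560x3 uint8, red, green, blue; 420x560 float32, m along the optical axis (not along the pixel's ray), 0 where there is no reading.
- ctrl.camera_info(name): a dict with "mtx" (3x3 intrinsics, pixels), "distortion" ([k1, k2, p1, p2, k3] as OpenCV has them; the pictures are not rectified), "world_to_cam" (4x4, takes a point from world to camera coordinates). Camera axes: x right, y down, z forward; pixel columns grow to the right and rows downward; lengths in m; the calibration is good to about 2 mm. A picture is of the moment at which its call begins. camera_info takes no time and is no camera call.
- ctrl.hand_in(): hands the job in, once; it reports no verdict.
The state is a dict: "time_s": time; "qpos": joint angles; "joint_velocities": joint speeds; "tau": joint torques, N m; "tcp_pos": TCP position; "tool_rot": TCP orientation; "wrist_force": force on the tool from outside, world axes, zero at the start; "torque": the same for the moment, N m; "finger_gap": opening from 0.0 (shut) to 1.0 (fully open).
Only numpy, scipy, OpenCV 4.12 (cv2) and the standard library are available. Lean on these libraries where they do the work, as an engineer would, in place of code of your own. Each camera call takes 0.05 s, during which the arm holds its last target. There are 200 camera calls.

## Working session

There is one attempt and no reset: what is moved stays moved. The work goes in short steps, Python scripts to look and compute and a tool call to move; the robot and the scene stay as the last step left them, time stands still between calls to the robot, and variables do not carry over. Pictures are saved under pics/ and viewed, about 8 in all and at most 12, crops included, and the job is handed in when it is done.

Besides the shell and the picture viewer there is one more tool, called after "Emit:" by a JSON object that holds its "method" and its "body". send_rows: Moves the arm, as the interface text tells. Its arguments: {"type":"object","properties":{"series":{"type":"string"}},"required":["series"]}

```bash
ls; mkdir -p pics
cat > h.py <<'E'
import numpy as np, cv2
from bench import ctrl
def grab(name):
    im,d=ctrl.get_image(name); c=ctrl.camera_info(name)
    np.savez('last_'+name+'.npz',im=im,d=d); return im,d,c
def world(c,d):
    K=np.array(c["mtx"],float);D=np.array(c["distortion"],float);T=np.linalg.inv(np.array(c["world_to_cam"],float))
    h,w=d.shape;u,v=np.meshgrid(np.arange(w),np.arange(h))
    p=cv2.undistortPoints(np.stack([u,v],-1).reshape(-1,1,2).astype(np.float64),K,D).reshape(h,w,2)
    P=np.concatenate([p*d[...,None],d[...,None]],-1)
    W=P@T[:3,:3].T+T[:3,3]; W[d<=0]=np.nan; return W
def save(n,im): cv2.imwrite('pics/'+n+'.png',cv2.cvtColor(im,cv2.COLOR_RGB2BGR))
E
python3 - <<'E'
from h import *
for n in("top","scene"):
    im,d,c=grab(n); save(n+'0',im); print(n,np.round(c["world_to_cam"],3).tolist(),np.round(c["mtx"],1).tolist())
print(ctrl.read_state())
E
```

```text
pics
top [[0.002, -0.999, 0.032, 0.176], [-0.99, -0.007, -0.139, 0.541], [0.139, -0.032, -0.99, 1.1], [0.0, 0.0, 0.0, 1.0]] [[436.0, 0.0, 275.8], [0.0, 436.0, 206.5], [0.0, 0.0, 1.0]]
scene [[-0.855, 0.519, 0.002, 0.354], [0.43, 0.711, -0.556, -0.298], [-0.29, -0.474, -0.831, 1.52], [0.0, 0.0, 0.0, 1.0]] [[436.1, 0.0, 277.3], [0.0, 436.1, 211.8], [0.0, 0.0, 1.0]]
{'time_s': 0.1, 'qpos': array([-1.42031594e+00,  1.81504747e-01,  1.60789243e+00,  1.83609260e-05,
        1.35378995e+00, -2.06241064e-01]), 'joint_velocities': array([ 9.48922272e-04,  4.70718773e-06, -3.50236610e-03,  1.05433349e-03,
        1.06378855e-03, -2.39607900e-04]), 'tau': array([ 7.31199907e-04, -4.45874333e+01, -3.52238059e+01, -2.51779575e-04,
        4.10960696e-03,  1.03582806e-05]), 'tcp_pos': array([ 0.2007674 , -0.53826197,  0.21286042]), 'tool_rot': array([ 0.12488769,  0.69591121,  0.12601436, -0.69586711]), 'wrist_force': array([-0.07050503,  0.32508194, -0.91604965]), 'torque': array([-0.0134915 , -0.02910166, -0.01515677]), 'finger_gap': 0.9946249281014741}
```

View pics/top0.png

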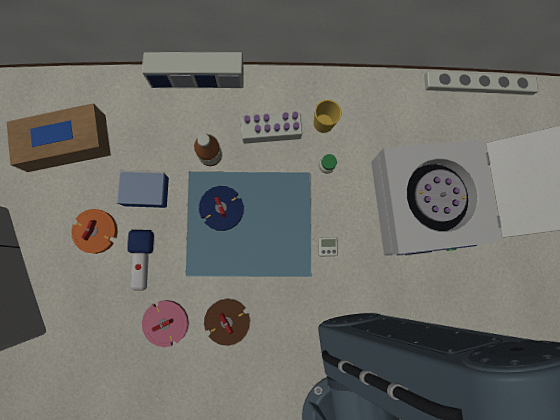

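View pics/scene0.png

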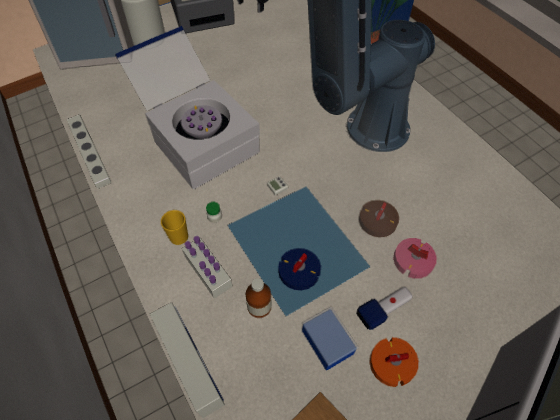

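Top image: blue lid on the mat at (221,208). Possible confusions: orange (94,231), pink (165,323), brown (227,322). The blue one on the pale blue mat fits the description. The rotor is at (440,195), the case front faces up-left, and the open cover is on the right. Next I measure and take close crops.

```bash
cat > m.py <<'E'
from h import *
def lid(n,z0,z1,cen=None,R=.09):
    f=np.load('last_'+n+'.npz');im=f['im'];d=f['d'];W=world(ctrl.camera_info(n),d);i=im.astype(int)
    hsv=cv2.cvtColor(im,cv2.COLOR_RGB2HSV)
    return im,W,hsv
E
python3 - <<'E'
from m import *
for n,(u,v),(ru,rv) in (("top",(221,208),(440,195)),("scene",(300,268),(202,122))):
    im,W,hsv=lid(n,0,0)
    print(n,"lid px",W[v,u],hsv[v,u],"mat",W[v+40 if n=='top' else v-40,u],"rotor",W[rv,ru])
    yel=(abs(hsv[...,0].astype(int)-26)<8)&(hsv[...,1]>110)&(hsv[...,2]>90)
    red=((hsv[...,0]<6)|(hsv[...,0]>172))&(hsv[...,1]>150)&(hsv[...,2]>60)
    blu=(abs(hsv[...,0].astype(int)-112)<12)&(hsv[...,1]>130)
    uu,vv=np.meshgrid(np.arange(560),np.arange(420))
    near=np.hypot(uu-u,vv-v)<32; rn=np.hypot(uu-ru,vv-rv)<38
    L=near&blu&(W[...,2]>.017)&(W[...,2]<.04)
    pts=W[L][:,:2].astype(np.float32);c,r=cv2.minEnclosingCircle(pts);print(" lid circ",c,r,L.sum(),"z",np.median(W[L][:,2]))
    R=W[near&red&(W[...,2]>.03)];print(" red n",len(R),"mean",R.mean(0),"z",np.percentile(R[:,2],[5,50,95]))
    R=R[R[:,2]>np.percentile(R[:,2],90)-.02];q=R[:,:2]-R[:,:2].mean(0);w=np.linalg.svd(q,full_matrices=False)[2][0];print(" wing ang",np.degrees(np.arctan2(w[1],w[0])),"mid",(( q@w).max()+(q@w).min())/2*w+R[:,:2].mean(0),"len",np.ptp(q@w))
    for nm,mk in(("lidyel",near&yel),("rotyel",rn&yel)):
        k,lab,st,ce=cv2.connectedComponentsWithStats(mk.astype(np.uint8))
        for j in range(1,k):
            if st[j,4]>1: print(" ",nm,st[j,4],ce[j].round(1),np.nanmedian(W[lab==j],0).round(4))
    rt=rn&(abs(W[...,2]-.134)<.003)
    if rt.sum()>20:
        c,r=cv2.minEnclosingCircle(W[rt][:,:2].astype(np.float32));print(" rotor",c,r,rt.sum())
    lil=rn&(abs(hsv[...,0].astype(int)-135)<15)&(hsv[...,1]>40)&(W[...,2]>.13)
    k,lab,st,ce=cv2.connectedComponentsWithStats(lil.astype(np.uint8));P=[np.nanmedian(W[lab==j],0) for j in range(1,k) if st[j,4]>5];print(" caps",len(P),np.mean(P,0), np.round(P,3).tolist())
f=np.load('last_top.npz')['im'];g=np.load('last_scene.npz')['im']
cr=lambda im,u,v:cv2.resize(im[v-38:v+38,u-50:u+50],(400,300),interpolation=cv2.INTER_CUBIC)
save('crop1',np.vstack([np.hstack([cr(f,221,208),cr(f,440,195)]),np.hstack([cr(g,300,268),cr(g,202,122)])]))
E
```

```text
top lid px [0.5314057  0.31734912 0.06549419] [  1 198 125] mat [0.43338513 0.32114691 0.00486776] rotor [ 0.55696335 -0.21953254  0.13792251]
 lid circ (0.5384399890899658, 0.3206592798233032) 0.05827814340591431 1279 z 0.028165514260555913
 red n 58 mean [0.53838819 0.32184807 0.06642328] z [0.06207202 0.06710218 0.07121995]
 wing ang -156.19387208790803 mid [0.53840826 0.32185693] len 0.0463128086033724
  lidyel 6 [233.3 198.8] [0.5608 0.2887 0.0279]
  lidyel 8 [208.  215.9] [0.5151 0.3541 0.0294]
  rotyel 7 [420.7 191.6] [ 0.5643 -0.169   0.1422]
  rotyel 7 [463. 197.] [ 0.5515 -0.2756  0.144 ]
 rotor (0.5582386255264282, -0.2268620729446411) 0.09401770681142807 1607
 caps 8 [ 0.55760426 -0.22239268  0.1426678 ] [[0.595, -0.212, 0.143], [0.591, -0.242, 0.143], [0.576, -0.188, 0.142], [0.568, -0.261, 0.141], [0.547, -0.185, 0.144], [0.539, -0.256, 0.143], [0.524, -0.203, 0.143], [0.521, -0.233, 0.143]]
scene lid px [0.54222352 0.33074393 0.03239478] [177  32  87] mat [0.46131084 0.20815927 0.00086335] rotor [ 0.55992826 -0.21218814  0.12940974]
 lid circ (0.5385690927505493, 0.3232101500034332) 0.059957798570394516 1105 z 0.026462620891038124
 red n 96 mean [0.5428746  0.32717514 0.05954296] z [0.04546191 0.0622063  0.0678376 ]
 wing ang 21.63890578100263 mid [0.54086098 0.32613232] len 0.05144728277184893
  lidyel 4 [285.8 260.8] [0.5618 0.2895 0.0265]
  lidyel 4 [312.5 271.5] [0.5176 0.3554 0.0282]
  rotyel 5 [195.4 107.2] [ 0.5522 -0.2727  0.1407]
  rotyel 9 [206.3 129.4] [ 0.5654 -0.1666  0.1376]
 rotor (0.5664578676223755, -0.22520262002944946) 0.163056418299675 1445
 caps 8 [ 0.55888876 -0.220854    0.13822648] [[0.54, -0.255, 0.137], [0.57, -0.258, 0.138], [0.522, -0.232, 0.138], [0.592, -0.24, 0.138], [0.525, -0.202, 0.138], [0.596, -0.209, 0.138], [0.548, -0.184, 0.139], [0.579, -0.187, 0.14]]
```

View pics/crop1.png

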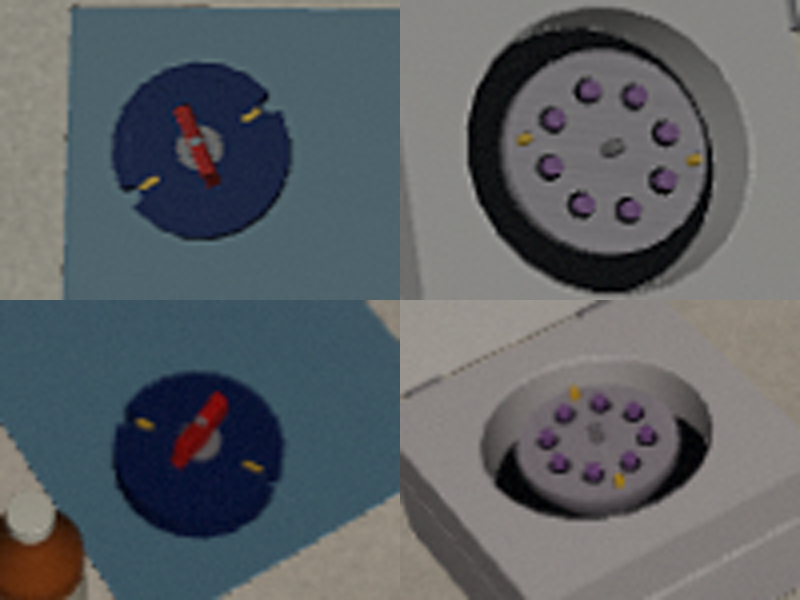

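```bash
cat > g.py <<'E'
from h import *
from scipy.spatial.transform import Rotation as R
def goto(p,ang=None):
    """shift (cm, tool axes) and yaw (deg) to TCP p with the jaw direction at world angle ang (deg)"""
    s=ctrl.read_state();q=s['tool_rot'];M=R.from_quat([q[1],q[2],q[3],q[0]]).as_matrix()
    sh=M.T@(np.array(p)-s['tcp_pos'])*100;y=np.degrees(np.arctan2(M[1,1],M[0,1]))
    print("tcp",s['tcp_pos'].round(4),"jaw",round(y,1),"q6",round(s['qpos'][5],3),"q",s['qpos'].round(2),"F",s['wrist_force'].round(1),"T",s['torque'].round(2),"gap",round(s['finger_gap'],3),"t",s['time_s'])
    print("down",M[:,0].round(3),"shift",sh.round(2),"yaw",None if ang is None else [round(-((ang-y+k)%360 if (ang-y+k)%360<180 else (ang-y+k)%360-360),1) for k in(0,180)])
E
python3 -c "
from g import *
print(ctrl.tcp_to_tips)
goto([.5385,.3215,.3],112.8); goto([.37,-.11,.3],112.8)"
```

```text
0.017
tcp [ 0.2008 -0.5383  0.2129] jaw -69.6 q6 -0.206 q [-1.42  0.18  1.61  0.    1.35 -0.21] F [-0.1  0.3 -0.9] T [-0.01 -0.03 -0.02] gap 0.995 t 0.1
down [-0.     0.002 -1.   ] shift [ -8.59 -68.78 -61.67] yaw [np.float64(177.6), np.float64(-2.4)]
tcp [ 0.2008 -0.5383  0.2129] jaw -69.6 q6 -0.206 q [-1.42  0.18  1.61  0.    1.35 -0.21] F [-0.1  0.3 -0.9] T [-0.01 -0.03 -0.02] gap 0.995 t 0.1
down [-0.     0.002 -1.   ] shift [ -8.65 -34.23 -30.82] yaw [np.float64(177.6), np.float64(-2.4)]
```

Emit:
{"method": "send_rows", "body": {"series": "8.54 -4 0 0 -8;8.54 -8.6 -3 -2.7 -16;8.54 -8.6 -6.2 -5.5 -24;8.54 -8.6 -9.5 -8.5 -32;8.54 -8.6 -13 -11.6 -40;8.54 -8.6 -16.4 -14.7 -48;8.54 -8.6 -19.8 -17.8 -56;8.54 -8.6 -23.2 -20.8 -64"}}

```text
time_s: 0.9
tcp_pos: [0.3149, -0.2468, 0.2994]
tool_rot: [0.476, 0.522, 0.477, -0.522]
wrist_force: [0.8, 0.0, -0.2]
finger_gap: 1.0
```

```bash
python3 -c "
from g import *
goto([.5385,.3215,.3],112.8)"
```

```text
tcp [ 0.3149 -0.2468  0.2994] jaw -5.3 q6 -0.872 q [-0.96 -0.3   1.89  0.    1.55 -0.87] F [ 0.8  0.  -0.2] T [0.02 0.   0.  ] gap 1.0 t 0.9
down [ 0.  0. -1.] shift [-4.000e-02  1.706e+01 -5.864e+01] yaw [np.float64(-118.1), np.float64(61.9)]
```

Emit:
{"method": "send_rows", "body": {"series": "8.54 0 1.3 -4.4 -8;8.54 0 2.6 -8.8 -16;8.54 0 3.9 -13.2 -24;8.54 0 5.2 -17.6 -32;8.54 0 6.4 -22 -40;8.54 0 7.7 -26.4 -48;8.54 0 9 -30.8 -56;8.54 0 10.3 -35.2 -64"}}

```text
time_s: 1.7
tcp_pos: [0.4514, 0.0937, 0.2995]
tool_rot: [0.681, 0.19, 0.681, -0.19]
wrist_force: [1.2, -0.6, -0.2]
finger_gap: 1.0
```

```bash
python3 -c "
from g import *
goto([.5385,.3215,.25],112.8)"
```

```text
tcp [0.4514 0.0937 0.2995] jaw 58.8 q6 -1.08 q [-0.05 -0.15  1.77 -0.    1.52 -1.08] F [ 1.2 -0.6 -0.2] T [ 0.01 -0.01 -0.01] gap 1.0 t 1.7
down [ 0. -0. -1.] shift [ 4.95 23.99 -4.36] yaw [np.float64(-54.0), np.float64(126.0)]
```

Emit:
{"method": "send_rows", "body": {"series": "8.54 0.5 3.4 -0.6 -8;8.54 1.2 6.8 -1.2 -16;8.54 2 10.2 -1.9 -24;8.54 2.7 13.6 -2.5 -32;8.54 3.4 17 -3.1 -40;8.54 4.1 20.4 -3.7 -47;8.54 4.9 24 -4.4 -54;8.54 4.9 24 -4.4 -54"}}

```text
time_s: 2.5
tcp_pos: [0.5388, 0.3222, 0.2477]
tool_rot: [0.692, -0.14, 0.694, 0.14]
wrist_force: [0.2, -0.5, 0.3]
finger_gap: 0.998
```

Run:
```python
from g import *
f,_,_=grab('top');g,_,_=grab('scene')
goto([.5385,.3215,.058],112.8)
cr=lambda im,u,v:cv2.resize(im[v-60:v+60,u-80:u+80],(400,300),interpolation=cv2.INTER_CUBIC)
save('crop2',np.hstack([cr(f,221,208),cr(g,300,258)]))
```

```text
tcp [0.5388 0.3195 0.2493] jaw 112.5 q6 -1.617 q [ 0.35  0.27  1.43 -0.    1.45 -1.62] F [-0.4  0.2 -0.4] T [0.01 0.01 0.02] gap 1.001 t 2.6
down [-0.002 -0.001 -1.   ] shift [19.13  0.2   0.1 ] yaw [np.float64(-0.3), np.float64(179.7)]
```

View pics/crop2.png

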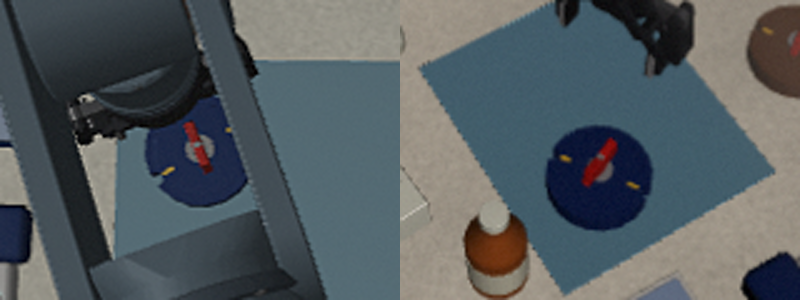

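Emit:
{"method": "send_rows", "body": {"series": "7 4 0.1 0 0;6 8 0.1 0 0;5 12 0.2 0.1 0;4 15 0.2 0.1 0;4 17.5 0.2 0.1 0;4 18.6 0.2 0.1 0;4 19 0.2 0.1 0;4 19.1 0.2 0.1 0"}}

```text
time_s: 3.4
tcp_pos: [0.5403, 0.3211, 0.0607]
tool_rot: [0.694, -0.137, 0.693, 0.137]
wrist_force: [-0.6, 0.2, 0.8]
finger_gap: 0.466
```

Run:
```python
from g import *
g,_,_=grab('scene')
goto([.5385,.3215,.058],112.8)
save('crop3',cv2.resize(g[208:328,220:380],(800,600),interpolation=cv2.INTER_CUBIC))
```

```text
tcp [0.5406 0.3214 0.0611] jaw 112.4 q6 -1.614 q [ 0.35  0.46  1.57 -0.    1.1  -1.61] F [0.5 0.3 0.4] T [ 0.02  0.01 -0.01] gap 0.464 t 3.45
down [ 0.002  0.001 -1.   ] shift [ 0.31  0.09 -0.19] yaw [np.float64(-0.4), np.float64(179.6)]
```

View pics/crop3.png

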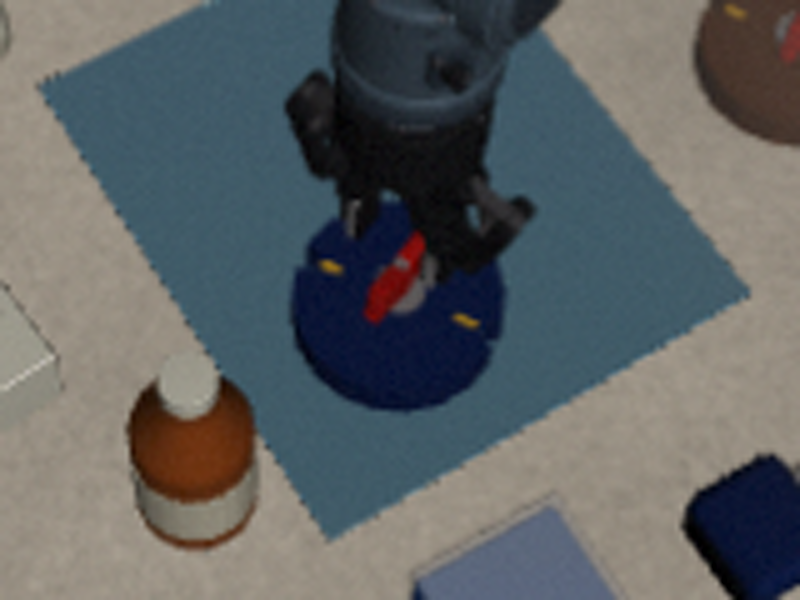

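Emit:
{"method": "send_rows", "body": {"series": "4 0.2 0 -0.1 0;2 0.2 0 -0.1 0;0.5 0.2 0 -0.1 0;0 0.2 0 -0.1 0;0 0.2 0 -0.1 0;0 0.2 0 -0.1 0;0 0.2 0 -0.1 0"}}

```text
time_s: 4.15
tcp_pos: [0.5387, 0.321, 0.0577]
tool_rot: [0.694, -0.138, 0.694, 0.138]
wrist_force: [0.4, -0.2, 0.7]
finger_gap: -0.001
```

Run:
```python
from g import *
goto([.5385,.3215,.258],112.8);goto([.5385,.3215,.258],112.8)
```

```text
tcp [0.5387 0.321  0.0577] jaw 112.4 q6 -1.614 q [ 0.35  0.47  1.58 -0.    1.1  -1.61] F [ 0.4 -0.2  0.7] T [ 0.04  0.04 -0.07] gap -0.001 t 4.15
down [-0. -0. -1.] shift [-20.03   0.05   0.  ] yaw [np.float64(-0.4), np.float64(179.6)]
tcp [0.5387 0.321  0.0577] jaw 112.4 q6 -1.614 q [ 0.35  0.47  1.58 -0.    1.1  -1.61] F [ 0.4 -0.2  0.7] T [ 0.04  0.04 -0.07] gap -0.001 t 4.15
down [-0. -0. -1.] shift [-20.03   0.05   0.  ] yaw [np.float64(-0.4), np.float64(179.6)]
```

Run:
```python
from g import *
g,_,_=grab('scene');f,_,_=grab('top')
save('crop4',np.hstack([cv2.resize(g[208:308,233:367],(400,300),interpolation=cv2.INTER_CUBIC),cv2.resize(f[158:258,153:287],(400,300),interpolation=cv2.INTER_CUBIC)]))
```

```text
(no output)
```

View pics/crop4.png

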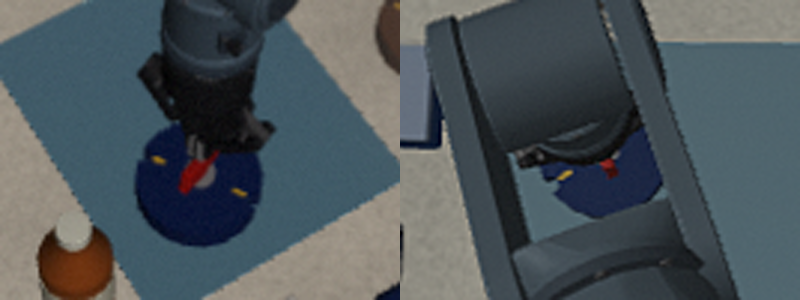

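Run:
```python
from g import *
f=np.load('last_scene.npz');g=f['im'].copy();W=world(ctrl.camera_info('scene'),f['d'])
c=ctrl.camera_info('scene');T=np.array(c['world_to_cam'])
a=np.radians(22.8);P=np.array([[.5387,.321,.0577],[.5387,.321,.041],[.5385,.3215,.057],[.5385+.026*np.cos(a),.3215+.026*np.sin(a),.068],[.5385-.026*np.cos(a),.3215-.026*np.sin(a),.068]])
uv=cv2.projectPoints(P,cv2.Rodrigues(T[:3,:3])[0],T[:3,3],np.array(c['mtx']),np.array(c['distortion'],float))[0][:,0];print(uv.round(1))
sub=g[236:276,275:325].astype(int);
b=cv2.resize(g[228:288,255:335],(800,600),interpolation=cv2.INTER_NEAREST)
for p,col in zip(uv,[(0,255,0),(0,255,255),(255,255,255),(255,0,255),(255,255,0)]): cv2.circle(b,(int((p[0]-255)*10+5),int((p[1]-228)*10+5)),4,col,-1)
save('crop5',b)
for v in range(248,272,2): print(v,[tuple((W[v,u]*1000).round(0).astype(int)) for u in range(292,308,3)])
```

```text
[[299.6 260.3]
 [299.3 263.2]
 [299.7 260.6]
 [294.3 265.8]
 [305.4 251.7]]
248 [(np.int64(517), np.int64(252), np.int64(-1)), (np.int64(-9223372036854775808), np.int64(-9223372036854775808), np.int64(-9223372036854775808)), (np.int64(547), np.int64(320), np.int64(132)), (np.int64(551), np.int64(338), np.int64(164)), (np.int64(548), np.int64(346), np.int64(174)), (np.int64(540), np.int64(348), np.int64(168))]
250 [(np.int64(529), np.int64(270), np.int64(26)), (np.int64(553), np.int64(316), np.int64(121)), (np.int64(549), np.int64(324), np.int64(129)), (np.int64(551), np.int64(339), np.int64(154)), (np.int64(546), np.int64(343), np.int64(156)), (np.int64(538), np.int64(346), np.int64(153))]
252 [(np.int64(532), np.int64(274), np.int64(24)), (np.int64(550), np.int64(312), np.int64(101)), (np.int64(546), np.int64(320), np.int64(110)), (np.int64(550), np.int64(338), np.int64(142)), (np.int64(543), np.int64(341), np.int64(140)), (np.int64(534), np.int64(341), np.int64(131))]
254 [(np.int64(537), np.int64(281), np.int64(28)), (np.int64(550), np.int64(313), np.int64(91)), (np.int64(547), np
[... 1834 characters left out ...]
, np.int64(332), np.int64(34)), (np.int64(520), np.int64(333), np.int64(26))]
268 [(np.int64(559), np.int64(317), np.int64(27)), (np.int64(562), np.int64(335), np.int64(60)), (np.int64(551), np.int64(334), np.int64(48)), (np.int64(541), np.int64(334), np.int64(36)), (np.int64(534), np.int64(338), np.int64(36)), (np.int64(524), np.int64(338), np.int64(26))]
270 [(np.int64(563), np.int64(324), np.int64(31)), (np.int64(563), np.int64(336), np.int64(51)), (np.int64(549), np.int64(331), np.int64(27)), (np.int64(542), np.int64(335), np.int64(27)), (np.int64(535), np.int64(340), np.int64(28)), (np.int64(528), np.int64(344), np.int64(27))]<stdin>:10: RuntimeWarning: invalid value encountered in cast
```

View pics/crop5.png

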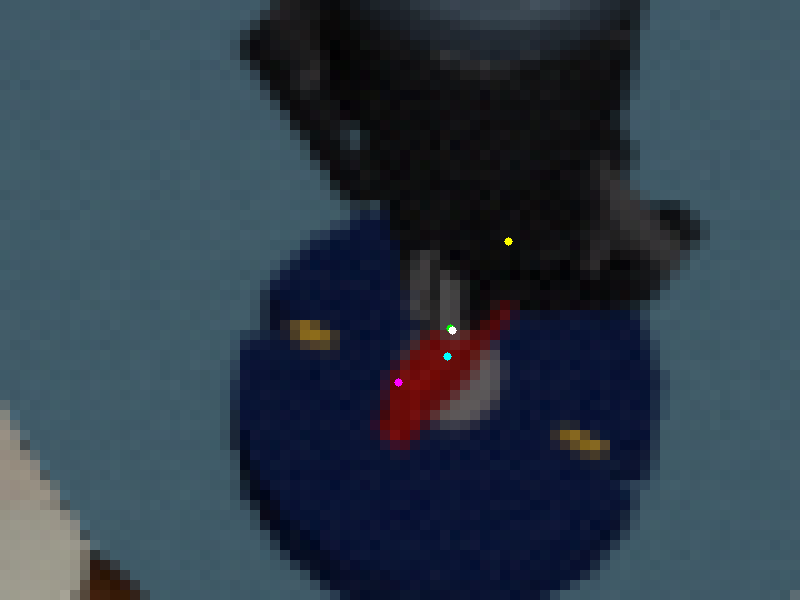

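The crop shows the shut pads at pixel (298,257), near the bar, but the finger gap reads 0. A small test lift will show whether the bar is held, from the wrist force.

Emit:
{"method": "send_rows", "body": {"series": "0 -0.2 0 0 0;0 -0.6 0 0 0;0 -1 0 0 0;0 -1.5 0 0 0;0 -1.5 0 0 0;0 -1.5 0 0 0"}}

```text
time_s: 4.85
tcp_pos: [0.5389, 0.3211, 0.0731]
tool_rot: [0.694, -0.138, 0.693, 0.138]
wrist_force: [0.1, -0.8, 0.4]
finger_gap: 0.002
```

Run:
```python
from m import *
from g import goto
for k in range(3):
  s=ctrl.read_state();print(s['wrist_force'].round(2),s['torque'].round(3),s['finger_gap']) 
  im,d,c=grab('scene');W=world(c,d)
  hsv=cv2.cvtColor(im,cv2.COLOR_RGB2HSV);blu=(abs(hsv[...,0].astype(int)-112)<12)&(hsv[...,1]>130)
  uu,vv=np.meshgrid(np.arange(560),np.arange(420));L=(np.hypot(uu-300,vv-266)<30)&blu;print(np.percentile(W[L][:,2],[20,50,80]))
goto([.5385,.3215,.058],112.8)
save('crop6',cv2.resize(im[218:278,255:335],(800,600),interpolation=cv2.INTER_NEAREST))
```

```text
[ 0.09 -0.78  0.35] [ 0.082  0.049 -0.012] 0.0017097920786577224
[nan nan nan]
[-0.46  0.44 -0.49] [ 0.011  0.071 -0.038] -0.001974553568164785
[nan nan nan]
[-0.43  0.53  0.31] [-0.021  0.042  0.035] -0.0005752171928752315
[nan nan nan]
tcp [0.5385 0.3209 0.0725] jaw 112.4 q6 -1.614 q [ 0.35  0.45  1.57  0.    1.12 -1.61] F [-0.1 -0.4  0.2] T [ 0.06  0.03 -0.01] gap 0.0 t 5.0
down [-0. -0. -1.] shift [1.45 0.05 0.03] yaw [np.float64(-0.4), np.float64(179.6)]
```

View pics/crop6.png

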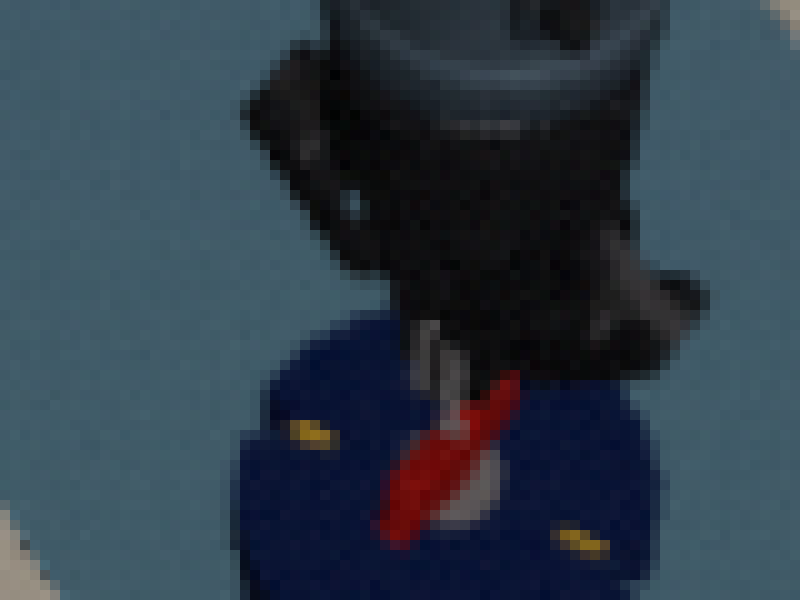

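The test lift moved nothing: the marks have not shifted, so the lid was not held. I check from depth where the tips really are.

Run:
```python
from h import *
f=np.load('last_scene.npz');g=f['im'];W=world(ctrl.camera_info('scene'),f['d'])
for v in range(248,274):
  print(v,' '.join('%s%4.0f,%3.0f,%3.0f'%(('R' if g[v,u,0]>1.8*g[v,u,2] and g[v,u,0]>60 else 'b' if g[v,u,2]>1.5*g[v,u,0] else 'g'),*(W[v,u]*1000)) for u in range(295,309)))
```

```text
248 g 554,318,135 g 552,319,135 g 552,323,141 g 549,323,138 g 551,330,152 g 552,335,159 g 550,337,160 g 550,340,166 g 548,342,166 g 546,343,165 g 539,338,152 g 534,336,145 g 532,337,143 g 531,340,147
249 g 550,312,116 g 553,321,134 g 551,322,134 g 550,324,135 g 545,323,129 g 548,330,142 g 551,338,159 g 550,341,162 g 549,344,166 b 544,341,156 g 536,335,140 b 535,338,143 g 532,338,142 g 532,341,145
250 b 550,312,111 g 549,316,117 g 550,321,125 g 547,321,124 g 547,325,129 g 548,330,138 g 546,332,138 g 549,340,154 g 547,342,155 g 542,340,148 g 539,340,145 g 537,341,144 g 533,340,140 g 534,344,146
251 g 550,313,109 g 549,316,111 g 550,321,121 g 549,324,124 g 549,328,129 g 548,331,134 g 547,334,137 g 546,336,140 g 546,340,146 g 540,338,137 g 539,340,139 g 537,341,140 g 537,345,144 g 535,347,147
252 b 550,313,103 g 548,315,103 g 551,322,118 g 550,325,121 g nan,nan,nan g 547,330,127 g 546,333,130 g 545,336,134 g 544,338,137 g 539,336,129 g 538,339,133 g 540,345,143 b 538,347,145 g 540,353,156
253 g 528,284, 31 g 549,316,100 g 551,323,113 g 549,324,114 g 548,328,119 g 547,330,121 g 545,332,12
[... 3399 characters left out ...]
25 b 541,338, 31 b 536,337, 25 b 533,338, 23 b 531,339, 22 b 529,342, 26 b 527,343, 26 b 526,346, 29
271 R 563,337, 47 R 560,337, 44 b 552,331, 26 b 549,332, 24 b 547,334, 24 b 546,337, 29 b 543,338, 28 b 540,338, 24 b 538,340, 26 b 536,342, 28 b 533,342, 24 b 531,344, 26 b 528,345, 25 b 527,347, 26
272 R 563,337, 41 b 556,333, 27 b 554,335, 27 b 551,335, 25 b 550,339, 30 b 548,340, 29 b 545,340, 26 b 543,342, 28 b 539,342, 25 b 538,344, 26 b 535,345, 26 b 533,346, 25 b 531,348, 26 b 529,351, 30
273 b 560,334, 27 b 558,335, 26 b 556,337, 27 b 554,339, 28 b 551,339, 26 b 549,342, 28 b 546,343, 27 b 544,344, 26 b 542,346, 27 b 540,347, 29 b 537,348, 25 b 534,349, 25 b 533,352, 29 b 530,353, 27
```

The depth image shows the shut tips at z≈0.092 with the TCP reported at 0.0725. The real tool is about 35 mm higher than the stated tip offset implies, so the jaws closed above the wings (tips at 0.076, wings at 0.068). I'll trust the observation: reopen, go down part way, and measure again.

Emit:
{"method": "send_rows", "body": {"series": "4 0 0 0 0;4 0 0 0 0;4 0.5 0 0 0;4 1.2 0 0 0;4 2 0 0 0;4 2.7 0 0 0;4 3 0 0 0;4 3 0 0 0"}}

```text
time_s: 5.8
tcp_pos: [0.5381, 0.3208, 0.0417]
tool_rot: [0.693, -0.138, 0.694, 0.138]
wrist_force: [0.4, 0.1, 0.8]
finger_gap: 0.469
```

Run:
```python
from g import *
im,d,c=grab('scene');W=world(c,d);goto([.5385,.3215,.025],112.8)
u0=np.array([.5385,.3215]);
X=W[...,:2]-u0;a=np.radians(112.4);J=X@[np.cos(a),np.sin(a)];B=X@[np.sin(a),-np.cos(a)]
dark=(im.max(2)<90)&(im.max(2)-im.min(2).astype(int)<25)&(W[...,2]>.032)&(W[...,2]<.13)&(np.hypot(J,B)<.07)
for v in range(240,285):
  l=[(u,int(J[v,u]*1e3),int(B[v,u]*1e3),int(W[v,u,2]*1e3)) for u in range(280,322) if dark[v,u]]
  if l: print(v,l[:3],l[-3:],len(l))
b=cv2.resize(im[218:278,255:335],(800,600),interpolation=cv2.INTER_NEAREST);save('crop7',b)
```

```text
tcp [0.5385 0.3209 0.0423] jaw 112.4 q6 -1.614 q [ 0.35  0.49  1.58  0.    1.07 -1.61] F [-0.8 -0.2  0.8] T [0.01 0.02 0.  ] gap 0.47 t 5.85
down [-0.001 -0.    -1.   ] shift [1.73 0.05 0.02] yaw [np.float64(-0.4), np.float64(179.6)]
240 [(281, -53, 12, 129), (285, -50, -1, 113), (287, -46, -4, 113)] [(281, -53, 12, 129), (285, -50, -1, 113), (287, -46, -4, 113)] 3
241 [(281, -53, 12, 124), (282, -51, 11, 125), (283, -47, 11, 128)] [(286, -45, 1, 117), (287, -44, -1, 113), (288, -40, 0, 118)] 8
242 [(281, -54, 11, 117), (282, -51, 11, 120), (283, -47, 11, 124)] [(287, -41, 3, 118), (288, -39, 0, 116), (289, -38, -2, 113)] 9
243 [(282, -51, 10, 112), (283, -47, 11, 118), (284, -44, 11, 121)] [(287, -39, 4, 117), (288, -38, 2, 114), (289, -36, 0, 114)] 8
244 [(282, -50, 11, 110), (283, -47, 12, 114), (284, -44, 12, 117)] [(287, -38, 6, 115), (288, -37, 4, 114), (289, -34, 4, 117)] 8
245 [(283, -46, 13, 111), (284, -43, 12, 113), (285, -42, 10, 111)] [(287, -37, 8, 113), (288, -34, 7, 115), (289, -33, 4, 111)] 7
246 [(284, -44, 11, 105), (285, -41, 10, 107), (287, -38, 6, 104)] [(285, -
[... 2211 characters left out ...]
 11, 125)] 15
264 [(303, 7, -7, 34), (304, 10, -7, 36), (305, 23, 11, 82)] [(314, 48, 11, 111), (315, 51, 11, 114), (316, 54, 11, 118)] 14
265 [(303, 9, -4, 35), (304, 19, 9, 68), (305, 23, 11, 77)] [(310, 33, 1, 72), (314, 49, 12, 109), (315, 52, 11, 111)] 10
266 [(303, 11, 0, 37), (304, 21, 11, 68), (305, 23, 10, 69)] [(307, 27, 6, 67), (308, 30, 6, 70), (309, 33, 6, 75)] 7
267 [(301, 7, 3, 33), (304, 15, 0, 38), (305, 24, 10, 64)] [(304, 15, 0, 38), (305, 24, 10, 64), (306, 27, 12, 72)] 4
268 [(301, 9, 6, 34), (303, 13, 2, 33)] [(301, 9, 6, 34), (303, 13, 2, 33)] 2
269 [(303, 16, 5, 35)] [(303, 16, 5, 35)] 1
270 [(299, 9, 14, 35), (300, 11, 12, 34)] [(299, 9, 14, 35), (300, 11, 12, 34)] 2
```

View pics/crop7.png

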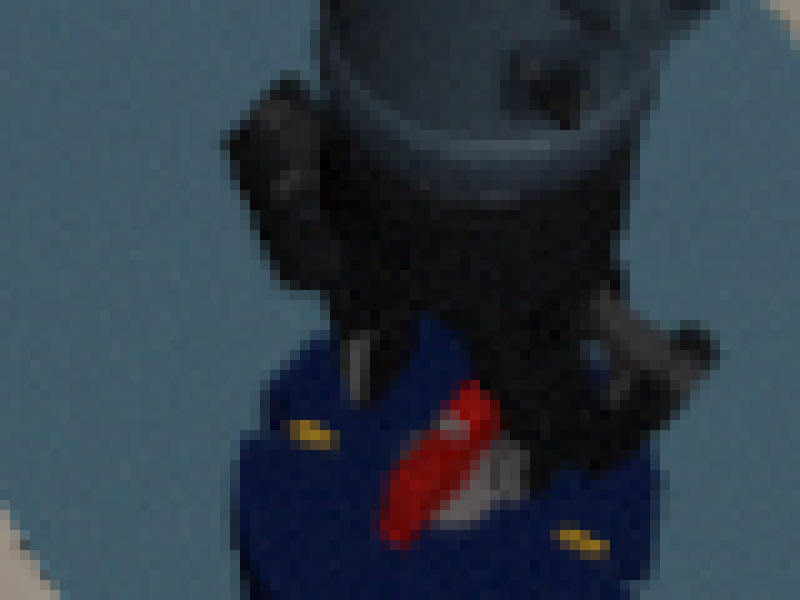

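The bar sits between the pads (±20 mm, centred) with the tips at z≈0.062. Another 15 mm down puts the shut tips near 0.044, above the flange at 0.0355. Then close.

Emit:
{"method": "send_rows", "body": {"series": "4 0.7 0 0 0;4 1.5 0 0 0;4 1.5 0 0 0;2 1.5 0 0 0;0.5 1.5 0 0 0;0.5 1.5 0 0 0;0.5 1.5 0 0 0;0.5 1.5 0 0 0"}}

```text
time_s: 6.65
tcp_pos: [0.5388, 0.3211, 0.028]
tool_rot: [0.694, -0.138, 0.693, 0.138]
wrist_force: [-0.1, 0.1, 1.9]
finger_gap: 0.099
```

Emit:
{"method": "send_rows", "body": {"series": "0.5 0 0 0 0;0.5 -0.1 0 0 0;0.5 -0.3 0 0 0;0.5 -0.6 0 0 0;0.5 -1 0 0 0;0.5 -1.5 0 0 0;0.5 -1.5 0 0 0"}}

```text
time_s: 7.35
tcp_pos: [0.5394, 0.3213, 0.0438]
tool_rot: [0.694, -0.137, 0.693, 0.138]
wrist_force: [0.1, -0.1, -3.3]
finger_gap: 0.103
```

Run:
```python
from g import *
for k in range(2):
  grab('scene');goto([.5385,.3215,.025],112.8)
```

```text
tcp [0.5392 0.3212 0.0434] jaw 112.4 q6 -1.614 q [ 0.35  0.49  1.58 -0.    1.07 -1.61] F [-0.4 -0.1 -4.9] T [-0.01  0.    0.06] gap 0.098 t 7.4
down [ 0.001  0.    -1.   ] shift [ 1.84  0.06 -0.05] yaw [np.float64(-0.4), np.float64(179.6)]
tcp [0.5389 0.3211 0.043 ] jaw 112.4 q6 -1.614 q [ 0.35  0.49  1.58  0.    1.07 -1.61] F [-0.6  0.7 -3.7] T [ 0.04 -0.05  0.04] gap 0.101 t 7.45
down [ 0.001  0.    -1.   ] shift [ 1.8   0.05 -0.02] yaw [np.float64(-0.4), np.float64(179.6)]
```

Held: gap 0.10 (about 9 mm) and about −3.5 N. Now I lift.

Emit:
{"method": "send_rows", "body": {"series": "0.5 -1 0 0 0;0.5 -3 0 0 0;0.5 -6 0 0 0;0.5 -9 0 0 0;0.5 -12 0 0 0;0.5 -15 0 0 0;0.5 -17.5 0 0 0;0.5 -18.5 0 0 0"}}

```text
time_s: 8.25
tcp_pos: [0.54, 0.3215, 0.2317]
tool_rot: [0.696, -0.137, 0.692, 0.138]
wrist_force: [0.7, 1.1, -2.9]
finger_gap: 0.106
```

Emit:
{"method": "send_rows", "body": {"series": "0.5 0 -1.5 -0.6 0;0.5 0 -4.5 -1.7 2;0.5 0 -8 -3 5;0.5 0 -11.5 -4.3 9;0.5 0 -15 -5.6 13;0.5 0 -18.5 -6.9 17;0.5 0 -22 -8.2 21;0.5 0 -25.5 -9.5 25"}}

```text
time_s: 9.05
tcp_pos: [0.5467, 0.0469, 0.2259]
tool_rot: [0.706, 0.017, 0.708, -0.017]
wrist_force: [0.5, 0.8, -4.2]
finger_gap: 0.098
```

Run:
```python
from g import *
goto([.558,-.2215,.226],71.4)
```

```text
tcp [0.5467 0.0469 0.2259] jaw 87.3 q6 -1.653 q [-0.13  0.11  1.66 -0.    1.37 -1.65] F [ 0.5  0.8 -4.2] T [ 0.03 -0.04  0.02] gap 0.098 t 9.05
down [-0.003  0.    -1.   ] shift [-1.000e-02 -2.676e+01  2.410e+00] yaw [np.float64(15.9), np.float64(-164.1)]
```

Emit:
{"method": "send_rows", "body": {"series": "0.5 0 -4 0.4 2;0.5 0 -8 0.7 5;0.5 0 -12 1.1 8;0.5 0 -16 1.4 11;0.5 0 -20 1.8 13;0.5 0 -23.5 2.1 15;0.5 0 -26 2.3 16;0.5 0 -26.8 2.4 16"}}

```text
time_s: 9.85
tcp_pos: [0.5585, -0.2227, 0.2257]
tool_rot: [0.697, 0.115, 0.699, -0.115]
wrist_force: [0.2, 1.0, -3.4]
finger_gap: 0.099
```

Emit:
{"method": "send_rows", "body": {"series": "0.5 0 0 0 0;0.5 0 0 0 0"}}

```text
time_s: 10.05
tcp_pos: [0.5595, -0.2188, 0.2267]
tool_rot: [0.697, 0.114, 0.699, -0.113]
wrist_force: [0.1, 0.8, -4.0]
finger_gap: 0.103
```

```bash
cat > lm.py <<'E'
from g import *
def meas(n,zt,show=True):
    """fit held lid: dark-blue region near rotor; zt=expected top height"""
    im,d,c=grab(n);W=world(c,d);hsv=cv2.cvtColor(im,cv2.COLOR_RGB2HSV)
    near=np.hypot(W[...,0]-.558,W[...,1]+.2215)<.085
    blu=near&(abs(hsv[...,0].astype(int)-113)<13)&(hsv[...,1]>130)&(W[...,2]>.12)
    yel=near&(abs(hsv[...,0].astype(int)-26)<8)&(hsv[...,1]>110)&(hsv[...,2]>90)&(W[...,2]>.12)
    red=near&((hsv[...,0]<6)|(hsv[...,0]>172))&(hsv[...,1]>150)&(hsv[...,2]>60)
    B=W[blu];print(n,blu.sum(),"z pct",np.percentile(B[:,2],[10,30,50,70,90]).round(4))
    k,lab,st,ce=cv2.connectedComponentsWithStats(yel.astype(np.uint8))
    for j in range(1,k): print("  yel",st[j,4],ce[j].round(1),np.nanmedian(W[lab==j],0).round(4))
    zt=zt or np.median(B[:,2]); P=B[abs(B[:,2]-zt)<.005][:,:2]
    cc,r=cv2.minEnclosingCircle(P.astype(np.float32));print("  circ",np.round(cc,4),round(r,4))
    if red.sum(): print("  red",red.sum(),np.nanmean(W[red],0).round(4))
    # robust: fit top plane
    A=np.c_[B[abs(B[:,2]-zt)<.008][:,:2]-np.array(cc),np.ones((abs(B[:,2]-zt)<.008).sum())];print("  tilt",np.linalg.lstsq(A,B[abs(B[:,2]-zt)<.008][:,2],rcond=None)[0].round(3))
    return im
E
python3 - <<'E'
from lm import *
g=meas('scene',None);f=meas('top',None)
goto([.558,-.2215,.226],71.4)
save('hov',np.hstack([cv2.resize(g[45:155,130:276],(400,300),interpolation=cv2.INTER_CUBIC),cv2.resize(f[130:260,365:538],(400,300),interpolation=cv2.INTER_CUBIC)]))
E
```

```text
scene 748 z pct [0.2094 0.2223 0.2242 0.2253 0.2271]
  yel 3 [200.7 105.3] [ 0.5644 -0.1824  0.2235]
  yel 9 [206.3 129.4] [ 0.5656 -0.1658  0.1399]
  circ [ 0.5609 -0.2158] 0.06
  red 89 [ 0.5621 -0.2127  0.2542]
  tilt [-0.011 -0.008  0.225]
top 1222 z pct [0.2243 0.2267 0.2277 0.2287 0.23  ]
  yel 10 [439.  184.5] [ 0.5652 -0.1804  0.2286]
  yel 7 [420.7 191.6] [ 0.5646 -0.1693  0.1427]
  circ [ 0.5601 -0.2179] 0.0593
  red 77 [ 0.5434 -0.2118  0.2576]
  tilt [ 0.001 -0.01   0.228]
tcp [ 0.56   -0.2183  0.2273] jaw 71.5 q6 -1.818 q [-0.57  0.23  1.52  0.    1.39 -1.82] F [-0.  -0.1 -3.6] T [ 0.07 -0.   -0.01] gap 0.102 t 10.15
down [-0.001  0.001 -1.   ] shift [ 0.13 -0.36 -0.09] yaw [np.float64(0.1), np.float64(-179.9)]
```

View pics/hov.png

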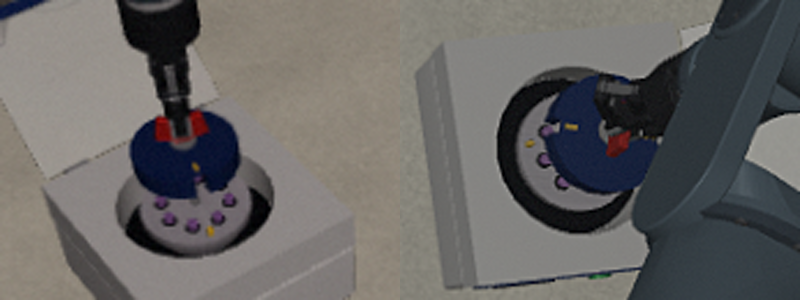

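Scene view: the lid hovers about 65 mm above the rotor, with its mark and notch in line with the near pin. It needs about 4 mm of shift toward −y. I move over and lower to just above the stud, then measure again.

Emit:
{"method": "send_rows", "body": {"series": "0.5 0.3 -0.2 0 0;0.5 1.2 -0.45 -0.05 0;0.5 2.2 -0.45 -0.05 0;0.5 3.2 -0.45 -0.05 0;0.5 3.8 -0.45 -0.05 0;0.5 4 -0.45 -0.05 0;0.5 4 -0.45 -0.05 0;0.5 4 -0.45 -0.05 0"}}

```text
time_s: 10.95
tcp_pos: [0.5586, -0.224, 0.188]
tool_rot: [0.698, 0.114, 0.698, -0.114]
wrist_force: [-0.2, 0.2, -3.8]
finger_gap: 0.099
```

Emit:
{"method": "send_rows", "body": {"series": "0.5 0 0 0 0;0.5 0 0 0 0"}}

```text
time_s: 11.15
tcp_pos: [0.5586, -0.2241, 0.1882]
tool_rot: [0.698, 0.114, 0.698, -0.114]
wrist_force: [-0.7, 1.1, -3.4]
finger_gap: 0.103
```

Run:
```python
from lm import *
for i in range(2): meas('scene',None);meas('top',None)
for i in range(3): goto([.558,-.2224,.186],71.5);ctrl.get_image('top')
```

```text
scene 704 z pct [0.1717 0.184  0.1861 0.1872 0.1889]
  yel 3 [202.3 114.7] [ 0.5648 -0.1829  0.1876]
  yel 9 [206.3 129.4] [ 0.5652 -0.1671  0.1369]
  circ [ 0.5597 -0.2218] 0.0592
  red 76 [ 0.5594 -0.2193  0.2143]
  tilt [-0.006 -0.023  0.187]
top 1125 z pct [0.1855 0.1877 0.1889 0.1898 0.1913]
  yel 7 [434.4 188.3] [ 0.5644 -0.1857  0.1895]
  yel 7 [420.7 191.6] [ 0.5638 -0.1684  0.1448]
  circ [ 0.5588 -0.2226] 0.0589
  red 63 [ 0.5414 -0.2161  0.2221]
  tilt [ 0.004 -0.008  0.189]
scene 704 z pct [0.1717 0.1841 0.1858 0.1871 0.1886]
  yel 3 [202.3 114.7] [ 0.5642 -0.1844  0.1876]
  yel 9 [206.3 129.4] [ 0.5653 -0.1676  0.1387]
  circ [ 0.5608 -0.2199] 0.059
  red 78 [ 0.5588 -0.2188  0.2137]
  tilt [-0.005 -0.025  0.186]
top 1129 z pct [0.1852 0.1874 0.1885 0.1895 0.1909]
  yel 7 [434.4 188.3] [ 0.5642 -0.1864  0.1904]
  yel 6 [420.8 191.7] [ 0.564  -0.1697  0.1435]
  circ [ 0.5586 -0.2224] 0.0587
  red 64 [ 0.5413 -0.2161  0.2217]
  tilt [ 0.002 -0.011  0.189]
tcp [ 0.5584 -0.2239  0.1879] jaw 71.4 q6 -1.825 q [-0.58  0.26  1.56  0.    1.32 -1.83] F [-0.4 -0.7 -2.9] T [-0.01 -0.01  0.05] gap 0.099 t 11.35
down [ 0. -0. -1.] shift [ 0.19  0.13 -0.09] yaw [np.float64(-0.1), np.float64(179.9)]
tcp [ 0.5584 -0.2239  0.1878] jaw 71.4 q6 -1.825 q [-0.58  0.26  1.56  0.    1.32 -1.83] F [ 0.5  1.5 -4.5] T [ 0.04  0.02 -0.03] gap 0.103 t 11.4
down [ 0. -0. -1.] shift [ 0.18  0.13 -0.08] yaw [np.float64(-0.1), np.float64(179.9)]
tcp [ 0.5583 -0.2239  0.1877] jaw 71.4 q6 -1.825 q [-0.58  0.26  1.56  0.    1.32 -1.83] F [ 1.3  0.1 -3.6] T [ 0.01 -0.01  0.05] gap 0.099 t 11.45
down [ 0. -0. -1.] shift [ 0.17  0.13 -0.08] yaw [np.float64(-0.1), np.float64(179.9)]
```

```bash
cat > sil.py <<'E'
from g import *
from scipy.optimize import minimize
def fit(n,mask,valid,c0,zt,zb,r,S=8):
    """silhouette fit of an upright disc (top zt, bottom zb, radius r) to mask, on valid pixels"""
    c=ctrl.camera_info(n);T=np.array(c['world_to_cam']);a=np.linspace(0,2*np.pi,180)
    rv=cv2.Rodrigues(T[:3,:3])[0];K=np.array(c['mtx']);D=np.array(c['distortion'],float)
    def pred(p):
        P=np.r_[[[p[0]+r*np.cos(t),p[1]+r*np.sin(t),z] for z in(zt,zb) for t in a]]
        h=cv2.convexHull(cv2.projectPoints(P,rv,T[:3,3],K,D)[0].astype(np.float32))[:,0]
        u0,v0=h.min(0).astype(int)-8;w,hh=(np.ptp(h,0)+18).astype(int)
        big=np.zeros((hh*S,w*S),np.uint8);cv2.fillPoly(big,[np.round(((h-[u0,v0])+.5)*S*16-8).astype(np.int32)],255,shift=4)
        return cv2.resize(big,(w,hh),interpolation=cv2.INTER_AREA)/255.,u0,v0
    def cost(p):
        m,u,v=pred(p);s=np.s_[v:v+m.shape[0],u:u+m.shape[1]];return (abs(m-mask[s])**2*valid[s]).sum()
    o=minimize(cost,c0,method='Nelder-Mead',options=dict(initial_simplex=np.array(c0)+[[0,0],[.004,0],[0,.004]],xatol=5e-5,fatol=.01))
    return o.x.round(4),round(o.fun,1)
def blue(im): 
    h=cv2.cvtColor(im,cv2.COLOR_RGB2HSV);return ((abs(h[...,0].astype(int)-113)<13)&(h[...,1]>150)&(h[...,2]<115))
def lidfit(n,im,d,c0,zt):
    W=world(ctrl.camera_info(n),d);h=cv2.cvtColor(im,cv2.COLOR_RGB2HSV)
    near=np.hypot(W[...,0]-c0[0],W[...,1]-c0[1])<.08
    occ=(W[...,2]>zt+.006)|np.isnan(W[...,2])|((h[...,1]>110)&((h[...,0]<36)|(h[...,0]>165)))|((h[...,2]<70)&(h[...,1]<110))
    occ=cv2.dilate(occ.astype(np.uint8),np.ones((3,3)))>0
    m=blue(im)&near; hub=np.hypot(W[...,0]-c0[0],W[...,1]-c0[1])<.03
    return fit(n,m.astype(float),(~occ&~hub).astype(float),c0,zt,zt-.025,.058)
E
python3 - <<'E'
from sil import *
for n in('top','scene'):
    im0=cv2.cvtColor(cv2.imread('pics/%s0.png'%n),cv2.COLOR_BGR2RGB)
    print(n,'initial lid',lidfit(n,im0,np.full((420,560),np.nan,np.float32)*0+1 if 0 else np.load('last_%s.npz'%n)['d'],[.5388,.3215],.027))
    f=np.load('last_%s.npz'%n);print(n,'held lid',lidfit(n,f['im'],f['d'],[.5585,-.2235],.1875))
    # rotor disc from brightness of initial picture: dark chamber vs bright rotor
    v=im0.max(2).astype(float)
    rv=fit(n,np.clip((v-50)/70,0,1),np.ones_like(v)*0+1,[.558,-.223],.134,.134,.064);print(n,'rotor bright',rv)
    h=cv2.cvtColor(im0,cv2.COLOR_RGB2HSV)
E
```

```text
top initial lid (array([0.5381, 0.3209]), np.float64(506.3))
top held lid (array([ 0.5583, -0.2268]), np.float64(185.4))
top rotor bright (array([ 0.558 , -0.2239]), np.float64(1196.2))
scene initial lid (array([0.5398, 0.3237]), np.float64(40.6))
scene held lid (array([ 0.5615, -0.2214]), np.float64(16.2))
scene rotor bright (array([ 0.5542, -0.2346]), np.float64(1255.8))
```

```bash
sed -i 's/h\[...,1\]>150)&(h\[...,2\]<115)/h[...,1]>125)\&(h[...,2]<110)/' sil.py
cat > caps.py <<'E'
from sil import *
def caps(n):
    im=cv2.cvtColor(cv2.imread('pics/%s0.png'%n),cv2.COLOR_BGR2RGB);h=cv2.cvtColor(im,cv2.COLOR_RGB2HSV)
    m=((abs(h[...,0].astype(int)-137)<17)&(h[...,1]>45)).astype(float)
    c=ctrl.camera_info(n);T=np.array(c['world_to_cam']);rv=cv2.Rodrigues(T[:3,:3])[0];K=np.array(c['mtx']);D=np.array(c['distortion'],float);S=8
    u0,v0=(395,150) if n=='top' else (165,90);w,hh=90,90;a=np.linspace(0,2*np.pi,24)
    def cost(p):
        big=np.zeros((hh*S,w*S),np.uint8)
        for k in range(8):
            t=p[2]+k*np.pi/4;x=p[0]+.039*np.cos(t);y=p[1]+.039*np.sin(t)
            P=np.array([[x+p[3]*np.cos(b),y+p[3]*np.sin(b),z] for z in(.134,.143) for b in a])
            q=cv2.convexHull(cv2.projectPoints(P,rv,T[:3,3],K,D)[0].astype(np.float32))[:,0]
            cv2.fillPoly(big,[np.round((q-[u0,v0]+.5)*S*16-8).astype(np.int32)],255,shift=4)
        return ((cv2.resize(big,(w,hh),interpolation=cv2.INTER_AREA)/255.-m[v0:v0+hh,u0:u0+w])**2).sum()
    best=min((minimize(cost,[.558,-.223,t,.0055],method='Nelder-Mead',options=dict(initial_simplex=np.array([.558,-.223,t,.0055])+np.vstack([np.zeros(4),np.diag([.003,.003,.1,.001])]),maxiter=300)) for t in np.radians([10,22,34])),key=lambda o:o.fun)
    return best.x.round(4),round(best.fun,1),m.sum(), round(np.degrees(best.x[2])%45,1)
if __name__=='__main__':
  for n in('top','scene'):
    print(n,'caps',caps(n))
    im0=cv2.cvtColor(cv2.imread('pics/%s0.png'%n),cv2.COLOR_BGR2RGB);f=np.load('last_%s.npz'%n)
    print(n,'initial lid',lidfit(n,im0,f['d'],[.5388,.3215],.027))
    print(n,'held lid',lidfit(n,f['im'],f['d'],[.5585,-.2235],.1875), blue(f['im'])[170:250,400:480].sum())
E
python3 caps.py
```

```text
top caps (array([ 0.5581, -0.224 ,  0.2789,  0.0059]), np.float64(104.3), np.float64(658.0), np.float64(16.0))
top initial lid (array([0.5382, 0.3211]), np.float64(33.8))
top held lid (array([ 0.5589, -0.2279]), np.float64(0.9)) 1129
scene caps (array([ 0.5587, -0.2206,  0.279 ,  0.006 ]), np.float64(51.9), np.float64(772.0), np.float64(16.0))
scene initial lid (array([0.5396, 0.3232]), np.float64(20.0))
scene held lid (array([ 0.5603, -0.222 ]), np.float64(10.9)) 0
```

Emit:
{"method": "send_rows", "body": {"series": "0.5 0.3 0.07 -0.1 0;0.5 0.7 0.07 -0.1 0;0.5 1 0.07 -0.1 0;0.5 1.2 0.07 -0.1 0;0.5 1.4 0.07 -0.1 0;0.5 1.5 0.07 -0.1 0;0.5 1.5 0.07 -0.1 0"}}

```text
time_s: 12.2
tcp_pos: [0.5575, -0.2228, 0.1725]
tool_rot: [0.698, 0.114, 0.698, -0.114]
wrist_force: [0.4, -1.2, -4.2]
finger_gap: 0.098
```

Run:
```python
from caps import *
goto([.5584,-.2233,.173],71.4)
for i in range(2):
  im,d,_=grab('scene');W=world(ctrl.camera_info('scene'),d);B=W[blue(im)&(np.hypot(W[...,0]-.558,W[...,1]+.22)<.045)];zt=np.median(B[:,2]);print('zt',zt,lidfit('scene',im,d,[.5595,-.2215],zt))
goto([.5584,-.2233,.173],71.4)
```

```text
tcp [ 0.5575 -0.2228  0.1725] jaw 71.4 q6 -1.825 q [-0.58  0.27  1.58 -0.    1.29 -1.82] F [ 0.4 -1.2 -4.2] T [-0.01  0.01 -0.04] gap 0.098 t 12.2
down [-0.  0. -1.] shift [-0.05 -0.02  0.1 ] yaw [np.float64(0.0), np.float64(-180.0)]
zt 0.17086186225849864 (array([ 0.5593, -0.221 ]), np.float64(8.6))
zt 0.17129304700166081 (array([ 0.5593, -0.2199]), np.float64(10.9))
tcp [ 0.5577 -0.2229  0.1728] jaw 71.4 q6 -1.825 q [-0.58  0.27  1.58  0.    1.29 -1.82] F [ 0.1  0.6 -3.9] T [-0.01 -0.07 -0.01] gap 0.1 t 12.3
down [ 0. -0. -1.] shift [-0.02 -0.01  0.08] yaw [np.float64(0.0), np.float64(-180.0)]
```

The scene fit puts the lid within about 0.6 mm of the rotor axis, and the bore is already over the stud tip with no side force. I continue down slowly.

Emit:
{"method": "send_rows", "body": {"series": "0.5 0.2 0 0 0;0.5 0.35 0 0 0;0.5 0.5 0 0 0;0.5 0.65 0 0 0;0.5 0.8 0 0 0;0.5 0.8 0 0 0"}}

```text
time_s: 12.9
tcp_pos: [0.5574, -0.2228, 0.1643]
tool_rot: [0.698, 0.114, 0.698, -0.114]
wrist_force: [0.9, 0.5, -4.1]
finger_gap: 0.105
```

Run:
```python
from caps import *
for i in range(2):
  goto([.5584,-.2233,.173],71.4)
  im,d,_=grab('scene');W=world(ctrl.camera_info('scene'),d);B=W[blue(im)&(np.hypot(W[...,0]-.558,W[...,1]+.22)<.045)];zt=np.median(B[:,2]);print('zt',zt,lidfit('scene',im,d,[.5595,-.2215],zt))
```

```text
tcp [ 0.5574 -0.2228  0.1643] jaw 71.4 q6 -1.825 q [-0.58  0.28  1.59 -0.    1.27 -1.82] F [ 0.9  0.5 -4.1] T [-0.03 -0.04 -0.01] gap 0.105 t 12.9
down [-0.  0. -1.] shift [-0.87 -0.02  0.11] yaw [np.float64(0.0), np.float64(-180.0)]
zt 0.1629735760597945 (array([ 0.559 , -0.2216]), np.float64(7.6))
tcp [ 0.5575 -0.2228  0.1645] jaw 71.4 q6 -1.825 q [-0.58  0.28  1.59  0.    1.27 -1.82] F [-0.4 -0.4 -3.6] T [0.05 0.02 0.01] gap 0.095 t 12.95
down [-0.  0. -1.] shift [-0.85 -0.02  0.1 ] yaw [np.float64(0.0), np.float64(-180.0)]
zt 0.16278812906485574 (array([ 0.5581, -0.222 ]), np.float64(8.8))
```

Emit:
{"method": "send_rows", "body": {"series": "0.5 0.1 0 0 0;0.5 0.2 0 0 0;0.5 0.3 0 0 0;0.5 0.35 0 0 0;0.5 0.35 0 0 0"}}

```text
time_s: 13.5
tcp_pos: [0.5575, -0.2229, 0.161]
tool_rot: [0.698, 0.114, 0.698, -0.114]
wrist_force: [0.0, -0.1, -3.9]
finger_gap: 0.104
```

Emit:
{"method": "send_rows", "body": {"series": "0.5 0.05 0 0 0;0.5 0.1 0 0 0;0.5 0.1 0 0 0"}}

```text
time_s: 13.8
tcp_pos: [0.5576, -0.2228, 0.1601]
tool_rot: [0.698, 0.114, 0.698, -0.114]
wrist_force: [-0.7, 0.3, -3.8]
finger_gap: 0.103
```

Emit:
{"method": "send_rows", "body": {"series": "0.5 0.05 0 0 0;0.5 0.1 0 0 0;0.5 0.1 0 0 0"}}

```text
time_s: 14.1
tcp_pos: [0.5576, -0.2229, 0.1591]
tool_rot: [0.698, 0.114, 0.698, -0.114]
wrist_force: [-0.5, 1.2, -3.3]
finger_gap: 0.099
```

Emit:
{"method": "send_rows", "body": {"series": "0.5 0.05 0 0 0;0.5 0.1 0 0 0;0.5 0.1 0 0 0"}}

```text
time_s: 14.4
tcp_pos: [0.5577, -0.2229, 0.159]
tool_rot: [0.698, 0.114, 0.698, -0.114]
wrist_force: [-2.7, 0.9, 4.6]
finger_gap: 0.098
```

Emit:
{"method": "send_rows", "body": {"series": "0.5 0.05 0 0 0;0.5 0.1 0 0 0;0.5 0.1 0 0 0"}}

```text
time_s: 14.7
tcp_pos: [0.5578, -0.223, 0.1588]
tool_rot: [0.698, 0.114, 0.698, -0.114]
wrist_force: [-5.4, 3.2, 10.6]
finger_gap: 0.101
```

Firm contact at TCP z 0.159. I check whether that is fully down on the rotor or stuck on the pins.

Run:
```python
from caps import *
for n in('scene','top'):
  im,d,_=grab(n);W=world(ctrl.camera_info(n),d);m=blue(im)&(np.hypot(W[...,0]-.558,W[...,1]+.22)<.055)&(W[...,2]>.14);B=W[m]
  B=B[abs(B[:,2]-np.median(B[:,2]))<.006]
  cs=np.linalg.lstsq(np.c_[B[:,:2]-[.558,-.223],np.ones(len(B))],B[:,2],rcond=None)[0];print(n,'zt',np.median(B[:,2]),len(B),'tilt,z',cs.round(4))
  u,v=(440,195) if n=='top' else (202,116)
  near=W[(abs(W[...,2]-.14)<.004)&(np.hypot(W[...,0]-.558,W[...,1]+.22)<.16)&(np.hypot(W[...,0]-.558,W[...,1]+.22)>.1)];print(' case rim z',np.median(near[:,2]))
  if n=='scene':g=im
save('seat',cv2.resize(g[86:146,162:242],(800,600),interpolation=cv2.INTER_CUBIC)); goto([.558,-.223,.16],71.4)
```

```text
scene zt 0.15740734553701163 478 tilt,z [ 0.0049 -0.0099  0.1576]
 case rim z 0.1385421933350547
top zt 0.15996454931210935 872 tilt,z [-0.0013 -0.0041  0.16  ]
 case rim z 0.14083001409181706
tcp [ 0.5577 -0.223   0.1589] jaw 71.5 q6 -1.825 q [-0.58  0.29  1.59 -0.    1.26 -1.82] F [-5.9  2.9 10.9] T [ 0.49  0.96 -0.05] gap 0.103 t 14.8
down [ 0.001 -0.001 -1.   ] shift [-0.11  0.01  0.02] yaw [np.float64(0.1), np.float64(-179.9)]
```

View pics/seat.png

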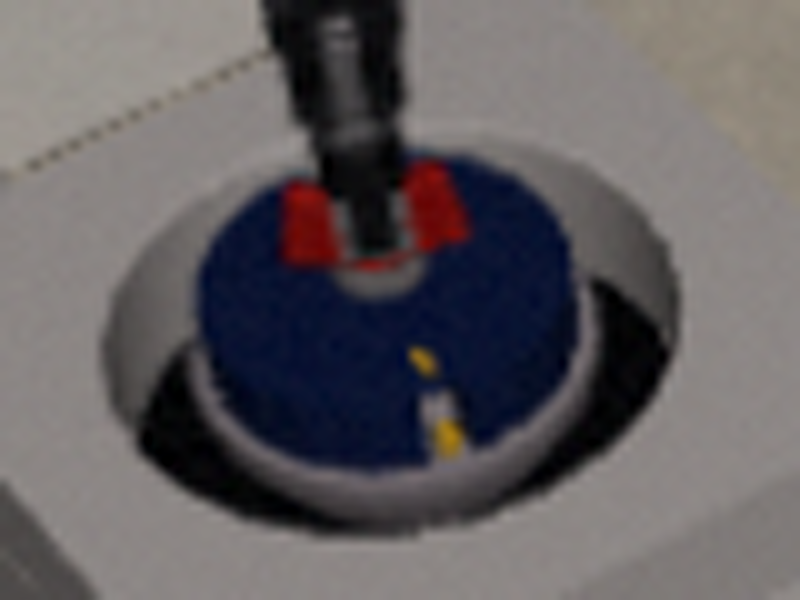

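Seated: the near pin at (447,437) in the crop sits in the notch, the lid top is at 0.159 = 134+25 mm, and it is level. I ease the pressure and make the first clockwise grip, sinking with the nut.

Emit:
{"method": "send_rows", "body": {"series": "0.5 -0.1 0 0 0;0.5 -0.08 0 0 6;0.5 -0.06 0 0 14;0.5 -0.04 0 0 22;0.5 -0.02 0 0 30;0.5 0.0 0 0 38;0.5 0.03 0 0 46;0.5 0.03 0 0 46"}}

```text
time_s: 15.6
tcp_pos: [0.558, -0.2228, 0.1576]
tool_rot: [0.597, 0.379, 0.597, -0.379]
wrist_force: [-2.6, 2.2, 5.6]
finger_gap: 0.102
```

Run:
```python
from caps import *
goto([.558,-.223,.16],71.4)
for n in('scene','top'):
  im,d,_=grab(n);W=world(ctrl.camera_info(n),d);m=blue(im)&(np.hypot(W[...,0]-.558,W[...,1]+.22)<.055)&(W[...,2]>.14);print(n,np.median(W[m][:,2]))
  if n=='scene':g=im
save('turn1',cv2.resize(g[86:146,162:242],(800,600),interpolation=cv2.INTER_CUBIC))
```

```text
tcp [ 0.558  -0.2228  0.1576] jaw 25.2 q6 -1.018 q [-0.58  0.29  1.59  0.    1.26 -1.02] F [-2.6  2.2  5.6] T [ 0.4   0.4  -0.08] gap 0.102 t 15.6
down [ 0.001 -0.    -1.   ] shift [-0.24 -0.01  0.02] yaw [np.float64(-46.2), np.float64(133.8)]
scene 0.15754383104565073
top 0.15982351567748831
```

The TCP sank 1.3 mm over 46°, as the thread predicts, torque is 0.08 N m and the lid is still down. Release, regrip, and turn again.

Emit:
{"method": "send_rows", "body": {"series": "3 0 0 0 0;3 0 0 0 0;0.5 0 0 0 0;0.5 0 0 0 0;0.5 0 0 0 0;0.5 0 0 0 0"}}

```text
time_s: 16.3
tcp_pos: [0.5577, -0.223, 0.1569]
tool_rot: [0.598, 0.378, 0.598, -0.378]
wrist_force: [0.3, -0.1, 0.7]
finger_gap: 0.101
```

Emit:
{"method": "send_rows", "body": {"series": "0.5 0.02 0 0 6;0.5 0.04 0 0 14;0.5 0.06 0 0 22;0.5 0.08 0 0 30;0.5 0.11 0 0 38;0.5 0.13 0 0 46;0.5 0.15 0 0 54;0.5 0.15 0 0 54"}}

```text
time_s: 17.1
tcp_pos: [0.5578, -0.2229, 0.1554]
tool_rot: [0.361, 0.608, 0.361, -0.608]
wrist_force: [0.9, 0.1, 0.6]
finger_gap: 0.104
```

Emit:
{"method": "send_rows", "body": {"series": "3 0 0 0 0;3 0 0 0 0;0.5 0 0 0 0;0.5 0 0 0 0;0.5 0 0 0 0;0.5 0 0 0 0"}}

```text
time_s: 17.7
tcp_pos: [0.5576, -0.223, 0.1556]
tool_rot: [0.361, 0.608, 0.361, -0.608]
wrist_force: [-0.1, 0.3, 1.3]
finger_gap: 0.101
```

Run:
```python
from g import *
goto([.558,-.223,.16],71.4)
```

```text
tcp [ 0.5576 -0.223   0.1556] jaw -28.5 q6 -0.08 q [-0.58  0.29  1.59 -0.    1.26 -0.08] F [-0.1  0.3  1.3] T [0.03 0.03 0.09] gap 0.101 t 17.7
down [ 0. -0. -1.] shift [-0.44  0.03 -0.01] yaw [np.float64(-99.9), np.float64(80.1)]
```

Emit:
{"method": "send_rows", "body": {"series": "0.5 0.02 0 0 8;0.5 0.04 0 0 16;0.5 0.07 0 0 24;0.5 0.09 0 0 32;0.5 0.11 0 0 40;0.5 0.12 0 0 44;0.5 0.12 0 0 44"}}

```text
time_s: 18.4
tcp_pos: [0.5578, -0.2231, 0.1543]
tool_rot: [0.107, 0.699, 0.107, -0.699]
wrist_force: [-0.7, -0.6, 0.9]
finger_gap: 0.1
```

```bash
python3 -c "
from g import *
goto([.558,-.223,.16],71.4)"
```

```text
tcp [ 0.5578 -0.2231  0.1543] jaw -72.6 q6 0.689 q [-0.58  0.29  1.59 -0.    1.25  0.69] F [-0.7 -0.6  0.9] T [-0.09 -0.04 -0.03] gap 0.1 t 18.4
down [ 0. -0. -1.] shift [-0.57  0.   -0.02] yaw [np.float64(-144.0), np.float64(36.0)]
```

Emit:
{"method": "send_rows", "body": {"series": "3 0 0 0 0;3 0 0 0 0;0.5 0 0 0 0;0.5 0 0 0 0;0.5 0 0 0 0;0.5 0 0 0 0"}}

```text
time_s: 19.0
tcp_pos: [0.5576, -0.2229, 0.1543]
tool_rot: [-0.107, -0.699, -0.107, 0.699]
wrist_force: [-0.3, -0.0, 1.6]
finger_gap: 0.101
```

Emit:
{"method": "send_rows", "body": {"series": "0.5 0.01 0 0 4;0.5 0.02 0 0 8;0.5 0.02 0 0 8"}}

```text
time_s: 19.3
tcp_pos: [0.5576, -0.2229, 0.154]
tool_rot: [-0.058, -0.705, -0.058, 0.705]
wrist_force: [-1.8, 0.3, 1.4]
finger_gap: 0.103
```

```bash
python3 -c "
from g import *
goto([.558,-.223,.16],71.4)"
```

```text
tcp [ 0.5576 -0.2229  0.154 ] jaw -80.6 q6 0.829 q [-0.58  0.29  1.6  -0.    1.25  0.83] F [-1.8  0.3  1.4] T [ 0.02  0.12 -0.06] gap 0.103 t 19.3
down [-0. -0. -1.] shift [-0.6   0.02 -0.04] yaw [np.float64(-152.0), np.float64(28.0)]
```

Emit:
{"method": "send_rows", "body": {"series": "0.5 0.01 0 0 3;0.5 0.02 0 0 6;0.5 0.02 0 0 6"}}

```text
time_s: 19.6
tcp_pos: [0.5576, -0.2229, 0.1539]
tool_rot: [-0.022, -0.707, -0.022, 0.707]
wrist_force: [-0.7, 0.1, 2.3]
finger_gap: 0.101
```

```bash
python3 -c "
from g import *
goto([.558,-.223,.16],71.4)"
```

```text
tcp [ 0.5576 -0.2229  0.1539] jaw -86.5 q6 0.932 q [-0.58  0.29  1.6  -0.    1.25  0.93] F [-0.7  0.1  2.3] T [ 0.02  0.12 -0.09] gap 0.101 t 19.6
down [-0. -0. -1.] shift [-0.61  0.01 -0.04] yaw [np.float64(-157.9), np.float64(22.1)]
```

Emit:
{"method": "send_rows", "body": {"series": "0.5 0.01 0 0 3;0.5 0.02 0 0 6;0.5 0.02 0 0 6"}}

```text
time_s: 19.9
tcp_pos: [0.5576, -0.2229, 0.1537]
tool_rot: [-0.015, 0.707, -0.015, -0.707]
wrist_force: [-0.4, -0.5, 1.9]
finger_gap: 0.102
```

```bash
python3 -c "
from g import *
goto([.558,-.223,.16],71.4)"
```

```text
tcp [ 0.5576 -0.2229  0.1537] jaw -92.5 q6 1.036 q [-0.58  0.29  1.6  -0.    1.25  1.04] F [-0.4 -0.5  1.9] T [ 0.03  0.19 -0.01] gap 0.102 t 19.9
down [ 0. -0. -1.] shift [-0.63  0.   -0.04] yaw [np.float64(-163.9), np.float64(16.1)]
```

Emit:
{"method": "send_rows", "body": {"series": "0.5 0.01 0 0 3;0.5 0.02 0 0 6;0.5 0.02 0 0 6"}}

```text
time_s: 20.2
tcp_pos: [0.5576, -0.2229, 0.1535]
tool_rot: [-0.052, 0.705, -0.052, -0.705]
wrist_force: [-0.8, -0.2, 3.0]
finger_gap: 0.102
```

```bash
python3 -c "
from g import *
goto([.558,-.223,.16],71.4)"
```

```text
tcp [ 0.5576 -0.2229  0.1535] jaw -98.4 q6 1.14 q [-0.58  0.29  1.6  -0.    1.25  1.14] F [-0.8 -0.2  3. ] T [ 0.02  0.18 -0.04] gap 0.102 t 20.2
down [ 0. -0. -1.] shift [-0.65  0.   -0.04] yaw [np.float64(-169.8), np.float64(10.2)]
```

Emit:
{"method": "send_rows", "body": {"series": "0.5 0.01 0 0 3;0.5 0.01 0 0 6;0.5 0.01 0 0 6"}}

```text
time_s: 20.5
tcp_pos: [0.5576, -0.223, 0.1534]
tool_rot: [-0.089, 0.702, -0.089, -0.701]
wrist_force: [-0.7, 0.6, 2.3]
finger_gap: 0.101
```

```bash
python3 -c "
from g import *
goto([.558,-.223,.16],71.4)"
```

```text
tcp [ 0.5576 -0.223   0.1534] jaw -104.4 q6 1.245 q [-0.58  0.29  1.6  -0.    1.25  1.24] F [-0.7  0.6  2.3] T [ 0.02  0.18 -0.07] gap 0.101 t 20.5
down [ 0. -0. -1.] shift [-0.66 -0.01 -0.04] yaw [np.float64(-175.8), np.float64(4.2)]
```

Emit:
{"method": "send_rows", "body": {"series": "0.5 0.01 0 0 3;0.5 0.01 0 0 5;0.5 0.01 0 0 5"}}

```text
time_s: 20.8
tcp_pos: [0.5576, -0.2229, 0.1532]
tool_rot: [-0.119, 0.697, -0.119, -0.697]
wrist_force: [-0.7, -0.1, 2.9]
finger_gap: 0.1
```

```bash
python3 -c "
from g import *
goto([.558,-.223,.16],71.4)"
```

```text
tcp [ 0.5576 -0.2229  0.1532] jaw -109.4 q6 1.332 q [-0.58  0.29  1.6  -0.    1.25  1.33] F [-0.7 -0.1  2.9] T [ 0.04  0.16 -0.08] gap 0.1 t 20.8
down [ 0. -0. -1.] shift [-0.68 -0.01 -0.04] yaw [np.float64(179.2), np.float64(-0.8)]
```

Emit:
{"method": "send_rows", "body": {"series": "0.5 0.01 0 0 3;0.5 0.01 0 0 5;0.5 0.01 0 0 5"}}

```text
time_s: 21.1
tcp_pos: [0.5577, -0.2229, 0.1532]
tool_rot: [-0.149, 0.691, -0.149, -0.691]
wrist_force: [-0.4, -0.9, 1.4]
finger_gap: 0.103
```

```bash
python3 -c "
from g import *
goto([.558,-.223,.16],71.4)"
```

```text
tcp [ 0.5577 -0.2229  0.1532] jaw -114.4 q6 1.419 q [-0.58  0.29  1.6   0.    1.25  1.42] F [-0.4 -0.9  1.4] T [0.01 0.09 0.11] gap 0.103 t 21.1
down [ 0. -0. -1.] shift [-0.68 -0.   -0.03] yaw [np.float64(174.2), np.float64(-5.8)]
```

Emit:
{"method": "send_rows", "body": {"series": "0.5 0.01 0 0 2;0.5 0.01 0 0 4;0.5 0.01 0 0 4"}}

```text
time_s: 21.4
tcp_pos: [0.5577, -0.2229, 0.1531]
tool_rot: [-0.173, 0.686, -0.173, -0.686]
wrist_force: [-0.9, -0.2, 1.9]
finger_gap: 0.101
```

```bash
cat > t.py <<'E'
from g import *
T=[]
for i in range(4): T.append(ctrl.read_state()['torque'][2]);ctrl.get_image('top')
print(np.round(T,3));goto([.558,-.223,.16],71.4)
E
python3 t.py
```

```text
[1.025 1.044 1.076 1.078]
tcp [ 0.5577 -0.223   0.1531] jaw -118.4 q6 1.489 q [-0.58  0.29  1.6  -0.    1.25  1.49] F [-0.4 -0.   2.2] T [-0.04  0.19  1.06] gap 0.101 t 21.6
down [ 0. -0. -1.] shift [-0.69 -0.01 -0.03] yaw [np.float64(170.2), np.float64(-9.8)]
```

Emit:
{"method": "send_rows", "body": {"series": "0.5 0.01 0 0 2;0.5 0.01 0 0 4;0.5 0.01 0 0 4"}}

```text
time_s: 21.9
tcp_pos: [0.5577, -0.223, 0.1532]
tool_rot: [-0.197, 0.679, -0.198, -0.679]
wrist_force: [-0.5, -1.5, 4.4]
finger_gap: 0.101
```

```bash
python3 t.py
```

```text
[1.691 1.676 1.718 1.742]
tcp [ 0.5577 -0.2229  0.1531] jaw -122.5 q6 1.56 q [-0.58  0.29  1.6  -0.    1.25  1.56] F [-1.1  0.2  5.1] T [-0.08  0.25  1.69] gap 0.103 t 22.1
down [ 0. -0. -1.] shift [-0.69 -0.01 -0.03] yaw [np.float64(166.1), np.float64(-13.9)]
```

Torque rose from about 0.06 to 1.1 and then 1.7 N m, so the nut is against its stop after about 190°. Release and lift straight up.

Emit:
{"method": "send_rows", "body": {"series": "1.5 0 0 0 0;4 0 0 0 0;4 0 0 0 0;4 0 0 0 0;4 -0.5 0 0 0;4 -1.5 0 0 0;4 -3.5 0 0 0;4 -6 0 0 0"}}

```text
time_s: 22.9
tcp_pos: [0.5572, -0.2226, 0.2134]
tool_rot: [0.198, -0.678, 0.198, 0.679]
wrist_force: [0.4, -0.7, -0.0]
finger_gap: 0.468
```

Emit:
{"method": "send_rows", "body": {"series": "4 -2.5 0 0 0;4 -6 0 0 0;4 -10 0 0 0;4 -13 0 0 0;4 -15 0 0 0;4 -15 0 0 0;4 -15 0 0 0"}}

```text
time_s: 23.6
tcp_pos: [0.5576, -0.2228, 0.363]
tool_rot: [-0.198, 0.679, -0.198, -0.678]
wrist_force: [-0.3, -0.1, -1.5]
finger_gap: 0.47
```

Run:
```python
from caps import *
goto([.558,-.223,.16],71.4)
for n in('scene','top'):
  im,d,_=grab(n);W=world(ctrl.camera_info(n),d);h=cv2.cvtColor(im,cv2.COLOR_RGB2HSV);R=np.hypot(W[...,0]-.558,W[...,1]+.222)
  B=W[blue(im)&(R<.055)&(W[...,2]>.14)];B=B[abs(B[:,2]-np.median(B[:,2]))<.006]
  print(n,'lid top z',np.median(B[:,2]).round(4),'tilt',np.linalg.lstsq(np.c_[B[:,:2]-[.558,-.223],np.ones(len(B))],B[:,2],rcond=None)[0].round(4))
  red=(R<.035)&((h[...,0]<6)|(h[...,0]>172))&(h[...,1]>150)&(h[...,2]>60);P=W[red];q=P[:,:2]-P[:,:2].mean(0);w=np.linalg.svd(q,full_matrices=False)[2][0]
  print('  wing z98',np.percentile(P[:,2],[50,95,99]).round(4),'ang',np.degrees(np.arctan2(w[1],w[0]))%180)
  if n=='scene':g=im
s=cv2.resize(g[86:146,162:242],(600,450),interpolation=cv2.INTER_CUBIC);save('final',s);save('finalfull',g)
im0=cv2.cvtColor(cv2.imread('pics/scene0.png'),cv2.COLOR_BGR2RGB);D=cv2.blur(cv2.absdiff(g,im0),(5,5)).max(2);k,l,st,ce=cv2.connectedComponentsWithStats((D>25).astype(np.uint8));print([(list(ce[j].round()),st[j,4]) for j in range(1,k) if st[j,4]>25])
```

```text
tcp [ 0.5576 -0.2228  0.363 ] jaw -122.6 q6 1.561 q [-0.58  0.16  1.34  0.    1.65  1.56] F [-0.3 -0.1 -1.5] T [ 0.03  0.01 -0.03] gap 0.47 t 23.6
down [ 0.001 -0.    -1.   ] shift [ 2.03e+01 -1.00e-02 -3.00e-02] yaw [np.float64(166.0), np.float64(-14.0)]
scene lid top z 0.1574 tilt [ 0.0026 -0.0049  0.1575]
  wing z98 [0.1798 0.1932 0.195 ] ang 156.27379103944705
top lid top z 0.1601 tilt [ 0.0028 -0.0027  0.1601]
  wing z98 [0.1907 0.1964 0.1977] ang 157.41207665984675
[([np.float64(182.0), np.float64(25.0)], np.int32(1200)), ([np.float64(240.0), np.float64(2.0)], np.int32(35)), ([np.float64(261.0), np.float64(5.0)], np.int32(118)), ([np.float64(343.0), np.float64(58.0)], np.int32(6593)), ([np.float64(350.0), np.float64(7.0)], np.int32(153)), ([np.float64(431.0), np.float64(69.0)], np.int32(4054)), ([np.float64(411.0), np.float64(19.0)], np.int32(41)), ([np.float64(416.0), np.float64(45.0)], np.int32(152)), ([np.float64(403.0), np.float64(60.0)], np.int32(27)), ([np.float64(386.0), np.float64(102.0)], np.int32(80)), ([np.float64(200.0), np.float64(116.0)], np.int32(1107)), ([np.float64(395.0), np.float64(124.0)], np.int32(34)), ([np.float64(299.0), np.float64(269.0)], np.int32(1500))]
```

View pics/final.png

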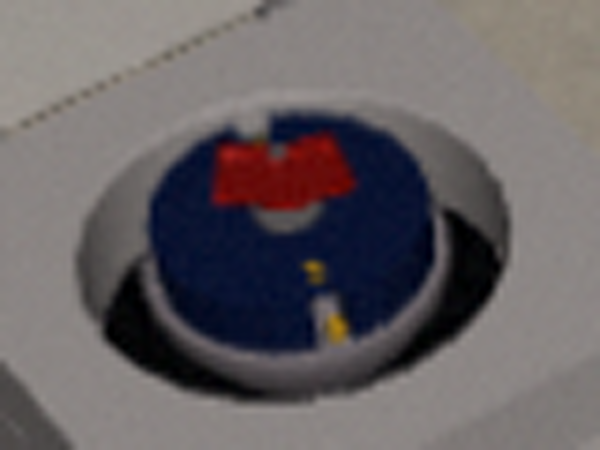

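Final view: the lid is flat in the chamber with pins in both notches, around (333,325) and (253,143) in the crop. The wing tips are at z≈0.195–0.197, and snug is 0.195. The picture comparison shows changes only at the robot, the rotor and where the lid lay. Handing in.

```bash
python3 -c "
from bench import ctrl
print(ctrl.hand_in())"
```

```text
the job is handed in; nothing more can be done
None
```

The lid is on the rotor, flat and fully down with both drive pins in its notches. The wing nut is turned clockwise to its stop, and I handed the job in at about 24 s.

**Placing:** I picked the lid up by its wing nut and lined it up from both cameras. I lowered it until it touched the rotor, which took about 14 N. Its top measured 0.157 m (scene camera) and 0.160 m (top camera) against the nominal 0.159 m, with no tilt.

**Nut:** I turned it about 190° in four grips. I did not rewind the wrist between them, because the jaws just opened and closed again on the wings in place. Torque stayed around 0.06–0.09 N m, then rose to 1.1 and 1.7 N m at the stop. Afterwards the wing tips measured 0.195–0.197 m, where snug is 0.195 m.

**Checks that disagreed:**
- **Tool height:** my first grasp closed on nothing. The fingertips were about 35 mm higher than the stated TCP offset implied. I corrected this from the depth image, and the missed grasp moved nothing.
- **Cameras:** the two differ by about 2–2.5 mm in position and height.
- **Wing angle:** after release, the wings sit about 9° behind where the jaws ended. I take this as the jaws twisting on the bar after the nut stopped, since the torque rise and nut height both indicate snug.

A before-and-after scene comparison showed changes only at the robot, the rotor and the spot where the lid had lain. The gripper was well clear when I handed in.

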